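Spread washed stoppers in the drying basket and shut it

TASK

The washed rubber stoppers lie in a heap in the wire drying basket. Gently spread them into one even layer over the whole basket floor, right out towards all four corners, each resting on the floor with about a finger's width (15 mm) clear to its neighbours, so that all of them dry; then swing the lid down until it lies fully shut on the rim. Leave the other things on the bench where they are.

Things in the scene. Friction and masses are not known exactly. Their poses are not given: they have to be found in the camera images.
- basket_in (a point): centre of the inner floor of a fixed steel wire-mesh basket. x points across it to the hinge side (away from the robot), y along its length, z up. Inside 112 mm (x) by 184 mm (y), 32 mm deep; walls 3 mm; floor 10 mm and rim 42 mm above the worktop. Handles hang 8 mm proud on the ends. The floor is smooth: a stopper pressed down by a rubber fingertip slides along with it.
- lid (a joint): flat wire-mesh lid (115 mm from hinge to front bar, 187 mm wide, 4 mm thick), hinged on the basket's +x rim. 0 = shut on the rim; it starts at about 1.95 to 2.15, leaning back past upright (2.25 is the stop). A friction hinge holds it wherever it is left; 2 to 3 N at its front bar moves it.
- lid_edge (a point): middle of the lid's front bar, opposite the hinge. x points from it to the hinge, y along the bar, z out of the lid's upper side (faces back, away from the robot, while open). A wire finger loop, 44 mm wide, sticks out 15 mm beyond the bar in the lid's plane: the highest part while the lid stands open.
- lid_hinge (a point): middle of the lid's hinge line, on the basket's +x rim, 45 mm above the worktop, 57 mm from the basket's middle; axes as lid_edge
- stopper_1: dark rubber stopper, a blunt cone 20 mm tall, 27 mm wide at its big end and 23 mm at its small end, about 14 g; origin at its very middle, z runs along the cone's axis to the small end, 10 mm either way to the end faces. Dragged from on top, it rears up if pressed ahead of its middle. It starts standing on its big end on the basket floor, in a tight cluster of five
- stopper_2: dark rubber stopper, a blunt cone 20 mm tall, 27 mm wide at its big end and 23 mm at its small end, about 14 g; origin at its very middle, z runs along the cone's axis to the small end, 10 mm either way to the end faces. Dragged from on top, it rears up if pressed ahead of its middle. It starts standing on its big end on the basket floor, in a tight cluster of five
- stopper_3: dark rubber stopper, a blunt cone 20 mm tall, 27 mm wide at its big end and 23 mm at its small end, about 14 g; origin at its very middle, z runs along the cone's axis to the small end, 10 mm either way to the end faces. Dragged from on top, it rears up if pressed ahead of its middle. It starts standing on its big end on the basket floor, in a tight cluster of five
- stopper_4: dark rubber stopper, a blunt cone 20 mm tall, 27 mm wide at its big end and 23 mm at its small end, about 14 g; origin at its very middle, z runs along the cone's axis to the small end, 10 mm either way to the end faces. Dragged from on top, it rears up if pressed ahead of its middle. It starts standing on its big end on the basket floor, in a tight cluster of five
- stopper_5: dark rubber stopper, a blunt cone 20 mm tall, 27 mm wide at its big end and 23 mm at its small end, about 14 g; origin at its very middle, z runs along the cone's axis to the small end, 10 mm either way to the end faces. Dragged from on top, it rears up if pressed ahead of its middle. It starts standing on its big end on the basket floor, in a tight cluster of five
- stopper_6: dark rubber stopper, a blunt cone 20 mm tall, 27 mm wide at its big end and 23 mm at its small end, about 14 g; origin at its very middle, z runs along the cone's axis to the small end, 10 mm either way to the end faces. Dragged from on top, it rears up if pressed ahead of its middle. It starts standing on top of the cluster, across three others
- stopper_7: dark rubber stopper, a blunt cone 20 mm tall, 27 mm wide at its big end and 23 mm at its small end, about 14 g; origin at its very middle, z runs along the cone's axis to the small end, 10 mm either way to the end faces. Dragged from on top, it rears up if pressed ahead of its middle. It starts standing on top of the cluster, across three others
- timer: white bench timer 68x62x19 mm beside the basket; bystander, origin under its middle
- marker_0: felt marker, 136 mm long, 12 mm thick, lying before the basket along its own y; bystander, origin under its middle
- forceps: steel forceps, 127 mm long, 16 mm wide, 9 mm high, lying (along their own y) beside the basket; bystander, origin under the middle
- tape_roll_1: roll of marking tape, 60 mm wide, 18 mm high, lying flat beside the basket; bystander, origin under its middle
Mind the look-alikes: they are no part of the job. Of the things that look like the part that bears basket_in, the larger one is meant.

How it is judged (in metres and radians):
On the way, in this order (a step that is already met when the one before it is completed fails the run):
1. the seven stoppers lie spread out on the basket floor in one layer (z of stopper_1 in the frame of basket_in between 0.004 and 0.017 m and z of stopper_2 in the frame of basket_in between 0.004 and 0.017 m and z of stopper_3 in the frame of basket_in between 0.004 and 0.017 m and z of stopper_4 in the frame of basket_in between 0.004 and 0.017 m and z of stopper_5 in the frame of basket_in between 0.004 and 0.017 m and z of stopper_6 in the frame of basket_in between 0.004 and 0.017 m and z of stopper_7 in the frame of basket_in between 0.004 and 0.017 m and horizontal distance between each of stopper_2, stopper_3, stopper_4, stopper_5, stopper_6, stopper_7 and stopper_1 above 0.034 m and horizontal distance between each of stopper_3, stopper_4, stopper_5, stopper_6, stopper_7 and stopper_2 above 0.034 m and horizontal distance between each of stopper_4, stopper_5, stopper_6, stopper_7 and stopper_3 above 0.034 m and horizontal distance between each of stopper_5, stopper_6, stopper_7 and stopper_4 above 0.034 m and horizontal distance between each of stopper_6, stopper_7 and stopper_5 above 0.034 m and horizontal distance between stopper_7 and stopper_6 above 0.034 m and ((x of stopper_1 in the frame of basket_in above 0.006 m and y of stopper_1 in the frame of basket_in above 0.04 m) or (x of stopper_2 in the frame of basket_in above 0.006 m and y of stopper_2 in the frame of basket_in above 0.04 m) or (x of stopper_3 in the frame of basket_in above 0.006 m and y of stopper_3 in the frame of basket_in above 0.04 m) or (x of stopper_4 in the frame of basket_in above 0.006 m and y of stopper_4 in the frame of basket_in above 0.04 m) or (x of stopper_5 in the frame of basket_in above 0.006 m and y of stopper_5 in the frame of basket_in above 0.04 m) or (x of stopper_6 in the frame of basket_in above 0.006 m and y of stopper_6 in the frame of basket_in above 0.04 m) or (x of stopper_7 in the frame of basket_in above 0.006 m and y of stopper_7 in the frame of basket_in above 0.04 m)) and ((x of stopper_1 in the frame of basket_in above 0.006 m and y of stopper_1 in the frame of basket_in below -0.04 m) or (x of stopper_2 in the frame of basket_in above 0.006 m and y of stopper_2 in the frame of basket_in below -0.04 m) or (x of stopper_3 in the frame of basket_in above 0.006 m and y of stopper_3 in the frame of basket_in below -0.04 m) or (x of stopper_4 in the frame of basket_in above 0.006 m and y of stopper_4 in the frame of basket_in below -0.04 m) or (x of stopper_5 in the frame of basket_in above 0.006 m and y of stopper_5 in the frame of basket_in below -0.04 m) or (x of stopper_6 in the frame of basket_in above 0.006 m and y of stopper_6 in the frame of basket_in below -0.04 m) or (x of stopper_7 in the frame of basket_in above 0.006 m and y of stopper_7 in the frame of basket_in below -0.04 m)) and ((x of stopper_1 in the frame of basket_in below -0.006 m and y of stopper_1 in the frame of basket_in above 0.04 m) or (x of stopper_2 in the frame of basket_in below -0.006 m and y of stopper_2 in the frame of basket_in above 0.04 m) or (x of stopper_3 in the frame of basket_in below -0.006 m and y of stopper_3 in the frame of basket_in above 0.04 m) or (x of stopper_4 in the frame of basket_in below -0.006 m and y of stopper_4 in the frame of basket_in above 0.04 m) or (x of stopper_5 in the frame of basket_in below -0.006 m and y of stopper_5 in the frame of basket_in above 0.04 m) or (x of stopper_6 in the frame of basket_in below -0.006 m and y of stopper_6 in the frame of basket_in above 0.04 m) or (x of stopper_7 in the frame of basket_in below -0.006 m and y of stopper_7 in the frame of basket_in above 0.04 m)) and ((x of stopper_1 in the frame of basket_in below -0.006 m and y of stopper_1 in the frame of basket_in below -0.04 m) or (x of stopper_2 in the frame of basket_in below -0.006 m and y of stopper_2 in the frame of basket_in below -0.04 m) or (x of stopper_3 in the frame of basket_in below -0.006 m and y of stopper_3 in the frame of basket_in below -0.04 m) or (x of stopper_4 in the frame of basket_in below -0.006 m and y of stopper_4 in the frame of basket_in below -0.04 m) or (x of stopper_5 in the frame of basket_in below -0.006 m and y of stopper_5 in the frame of basket_in below -0.04 m) or (x of stopper_6 in the frame of basket_in below -0.006 m and y of stopper_6 in the frame of basket_in below -0.04 m) or (x of stopper_7 in the frame of basket_in below -0.006 m and y of stopper_7 in the frame of basket_in below -0.04 m)) and linear speed of each of stopper_1, stopper_2, stopper_3, stopper_4, stopper_5, stopper_6, stopper_7 below 0.02 m/s), for 0.3 s.
2. the lid is shut over the spread layer (value of joint lid below 0.05 rad), for 0.2 s.
At the end, for the whole second after the job is handed in: All seven stoppers rest in the basket in one layer (middles under 17 mm above its floor), any two middles at least 34 mm apart seen from above, at least one in each corner (over 40 mm from the middle along the length, over 6 mm across); the lid is shut to within 0.05 rad (all of step 1 and value of joint lid below 0.05 rad); the robot touches nothing.
It fails at once if a stopper is pressed or jammed against the basket or its lid with more than 90 N (contact force between any of stopper_1, stopper_2, stopper_3, stopper_4, stopper_5, stopper_6, stopper_7 and basket above 90 N).
It fails at once if a bystander (timer, marker, forceps, tape roll) is shifted by more than 30 mm (distance of any of timer, marker_0, forceps, tape_roll_1 from where it was at the start of the episode above 0.03 m).
It also fails if it takes over 72 s, if anything falls off the work surface, if the arm or the gripper's body presses on something with over 40 N, if the wrist force passes 120 N, or if a joint passes its speed limit or range.

ROBOT

A 6-joint arm with a two-finger parallel gripper is mounted at the origin on a cart in front of the work surface, level with it; the furniture and walls round the work are solid. World frame = base frame: x ahead of the robot, y to its left, z up, the work surface at z = 0. Lengths are in mm, angles in rad, forces in N, time in s.
With the tool pointing down it reaches from about 300 to 775 mm from the base axis. Payload 14.6 kg.
Tool frame: the origin (TCP) lies at the very end of the fingers, on their centre line; the grasp point (between the pads) lies 19 mm behind it (grip_point_offset is the distance from the TCP to the grasp point, in mm); z points along the fingers, y is the line along which they close (so a half turn about z gives the same grasp; the last joint's range is limited). The gripper opens to 94 mm and grips with 3 to 60 N. Pads are 16 mm wide; open, the fingers measure 119 mm over their backs; the gripper's body (75 mm by 177 mm) begins 78 mm behind the grasp point.
Start: joints at [1.243, 0.3, 1.521, -0, 1.321, -0.067], TCP at [141.817, 531.391, 177.746] pointing down, gripper open.
Joint ranges: [-3.03, 3.03], [-0.79, 2.21], [0.23, 2.52], [-1.04, 4.18], [0, 3.07], [-2.55, 2.55]. Speed limits (rad/s): [2.22, 2.22, 2.57, 3.14, 3.14, 3.14].

INTERFACE

Orientations are given as [roll, pitch, yaw] about the fixed x, y, z axes, in that order (R = Rz(yaw) Ry(pitch) Rx(roll)).
In Python, from cell import read_state, camera, camera_info, sign_off, grip_point_offset gives the robot as it stands.
- The arm moves only by the shell command python3 -m handwheel 'ROWS' [FORCE]. ROWS is text: rows parted by semicolons, each of 5 numbers parted by spaces: the shift along the world's x, y, z in units of 40 mm (1.0 is 40 mm), then the turn about the world's z in units of 5 degrees (1.0 is 5 degrees), then the closure, from 0 (fully open) to 1 (shut). In form: dx dy dz yaw gripper; .... A call has 1 to 12 rows; each row shifts and turns the commanded pose from where the row before left it; what a row does not reach is not made up. A row lasts 1/12 s, in which the tool goes at most 41.7 mm and 7.16 degrees, less where a joint would pass 70% of its speed; a pose out of reach is approached as far as the arm can. A call is refused whole if a number of a shift passes 1 or a number of a turn 1, either way. A call with a gripper value outside its range is refused whole. The fingers move at their own pace and stop on an object; FORCE is the grip in N (left out, the last holds). Time passes only in rows, so rows that do not move let the fingers close. It gives the time, the measured TCP pose, the force, the opening and the grip force at its end, in the units of the state.
- read_state(): the state, without advancing time (a new reading comes with each control period).
- camera(name): name is "side" or "top"; returns (picture, depth): 400x640x3 uint8, red, green, blue; 400x640 float32, mm along the optical axis (not along the pixel's ray), 0 where there is no reading.
- camera_info(name): a dict with "intrinsics" (3x3 intrinsics, pixels), "world_from_camera" (4x4, takes a point from camera to world coordinates). Camera axes: x right, y down, z forward; pixel columns grow to the right and rows downward; lengths in mm; the calibration is good to about 2 mm. A picture is of the moment at which its call begins. camera_info takes no time and is no camera call.
- sign_off(): hands the job in; it is judged then, once.
The state is a dict: "clock": time; "joints": joint angles; "qd": joint speeds; "effort": joint torques, N m; "eef_pos": TCP position; "eef_rot": TCP orientation; "wrist_force": force on the tool from outside, world axes, zero at the start; "moment": the same for the moment, N m; "finger_gap": finger opening in mm; "finger_force": force on a finger pad.
Only numpy, scipy, OpenCV 4.12 (cv2) and the standard library are available. Lean on these libraries where they do the work, as an engineer would, in place of code of your own. Each camera call takes 0.05 s, during which the arm holds its last target. There are 200 camera calls.

## Working session

There is one attempt and no reset: what is moved stays moved. The work goes in short steps, Python scripts to look and compute and a shell command to move; the robot and the scene stay as the last step left them, time stands still between calls to the robot, and variables do not carry over. Pictures are saved under pics/ and viewed, at most 10 in all, crops included, and the job is handed in when it is done.

```bash
mkdir -p pics; cat > h.py <<'E'
import numpy as np, cv2
from cell import *
def cloud(name):
    im,d=camera(name); ci=camera_info(name); K=np.array(ci["intrinsics"]); T=np.array(ci["world_from_camera"])
    v,u=np.mgrid[:400,:640]
    P=np.stack([(u-K[0,2])/K[0,0]*d,(v-K[1,2])/K[1,1]*d,d],-1)@T[:3,:3].T+T[:3,3]
    P[d==0]=np.nan
    return im,d,P
E
python3 - <<'E'
from h import *
a=[]
for n in("top","side"):
    im,d,P=cloud(n); a.append(im); np.savez("pics/"+n,im=im,P=P)
    print(n,np.array(camera_info(n)["world_from_camera"]).round(2).tolist(),camera_info(n)["intrinsics"])
    cv2.imwrite(f"pics/{n}0.png",im[...,::-1])
print(read_state())
E
```

```text
top [[-0.01, -1.0, 0.08, 379.59], [-1.0, 0.01, -0.02, 203.47], [0.02, -0.08, -1.0, 924.0], [0.0, 0.0, 0.0, 1.0]] [[412.30163764   0.         315.99814504]
 [  0.         412.30163764 192.61715242]
 [  0.           0.           1.        ]]
side [[-1.0, -0.05, 0.08, 356.41], [-0.09, 0.64, -0.76, 1015.7], [-0.01, -0.76, -0.65, 776.68], [0.0, 0.0, 0.0, 1.0]] [[397.87685309   0.         312.06735068]
 [  0.         397.87685309 204.13920284]
 [  0.           0.           1.        ]]
{'clock': 0.1, 'joints': array([ 1.24342126e+00,  3.00415014e-01,  1.52150840e+00, -2.54706091e-05,
        1.32069967e+00, -6.65833054e-02]), 'qd': array([ 0.00093393, -0.00278115, -0.0015693 ,  0.0010987 , -0.00052732,
        0.00075711]), 'effort': array([ 9.25100721e-04, -5.32650268e+01, -3.53284943e+01,  7.10027735e-02,
        2.35304347e-02, -8.11878454e-05]), 'eef_pos': array([141.73220896, 531.15479501, 177.24785469]), 'eef_rot': array([-3.14056287e+00, -4.39415410e-05,  2.88080718e+00]), 'wrist_force': array([-0.05327365, -0.33036855,  1.57923271]), 'moment': array([0.03057633, 0.022742  , 0.03192996]), 'finger_force': 0.0, 'finger_gap': 93.78795516826486}
```

View pics/top0.png

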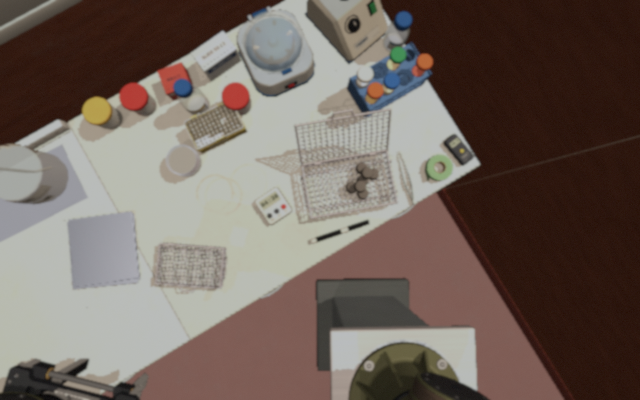

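View pics/side0.png

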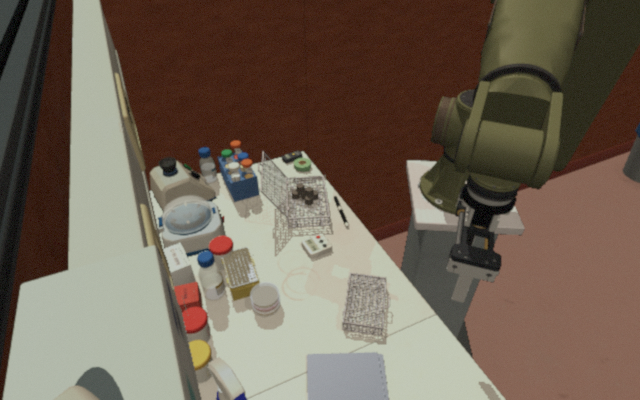

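The heap basket is at top (345,187). The look-alike is the smaller, empty wire basket at (190,265). The larger one fits the description, since it has the open lid and the stoppers. I'll confirm it in a crop.

```bash
python3 - <<'E'
from h import *
D=np.load("pics/top.npz"); im,P=D["im"],D["P"]
x0,x1,y0,y1=280,480,95,235
c=cv2.resize(im[y0:y1,x0:x1],None,fx=4,fy=4,interpolation=cv2.INTER_CUBIC)
for k in range(0,200,20): cv2.putText(c,str(x0+k),(k*4,10),0,.35,(255,0,0)); 
for k in range(0,140,20): cv2.putText(c,str(y0+k),(0,k*4+4),0,.35,(255,0,0))
cv2.imwrite("pics/crop1.png",c[...,::-1])
z=P[...,2]
# rim / wall points of big basket
reg=np.zeros(z.shape,bool); reg[150:225,285:410]=1
m=reg&(z>25)&(z<50)
print("wall pts",m.sum())
pts=P[m][:,:2].astype(np.float32); print(cv2.minAreaRect(pts))
dark=reg&(im.max(-1)<95)&(z>15)
n,l,s,cc=cv2.connectedComponentsWithStats(dark.astype(np.uint8))
for i in range(1,n):
    if s[i,4]>15: print(s[i],cc[i],np.nanmedian(P[l==i],0).round())
# height map of heap
print("z map heap");print(np.round(z[158:206:2,338:384:2]).astype(int))
# lid top
reg[:]=0;reg[100:170,285:400]=1
m=reg&(z>60)&(z<180); q=P[m]; print("lid",m.sum(),q.min(0),q.max(0))
top=q[q[:,2]>130]; print(len(top), np.percentile(top,[2,50,98],axis=0).round())
E
```

```text
wall pts 1092
((467.65997314453125, 118.15365600585938), (120.13011169433594, 200.2212371826172), 9.225229263305664)
[346 166  30  33 222] [358.04954955 182.62612613] [468.  95.  32.]
z map heap
[[48 47 48 41 24 25 10  9 11  2  9 -3  2 -2  0 13  1  0  1  2  9  5 11]
 [ 9 10 11  9  1 13  3  0 -2  5 13  2  2  1  3  7 10 -3 11  1  1  1  6]
 [-1 -3  2  0  1 10  2 -1  0 10  9  9 28 12  2 -1  5  5 10  7  4  3  4]
 [11  0  1  0  9 11  2  1  0  0 29 32 34 29  6  5  3  2  8  7 12 -2  1]
 [13  0  0  2  0  4  6  8 11 26 32 32 29 35 32  2  3 -1  0  2  2 12  3]
 [ 5  4  6  9  2 -1  1 10  9 26 29 32 32 52 52 49 50 32 31  1 -1 11 10]
 [ 1  6 12 12 -1 -1  3 -3  2 19 29 30 49 49 52 52 52 30 33 33 -1 -1  1]
 [ 2 -1  1  2  2  2 10  2  1  0 24 34 49 51 51 51 51 50 31 32  0  2  1]
 [ 2 12  3  1  2 13 10  5  1  0  1 36 49 48 48 51 51 32 31 33  9  8  1]
 [12 10 -1  0 -1 -1  1  3 -2 11 22 32 41 53 50 50 50 30 31 31  0 -2  8]
 [ 0 -2 -2  2 12  1  0  0  7 14 31 31 30 38 45 41 25 30 28  0  4  2 10]
 [ 1  0  8  7  9 -1  2  3 -3 21 30 28 30 34 32  0  4 10 10 -1  2  2  1]
 [ 1 -2  1  1  3 20 31 33  1 52 54 53 53 
[... 273 characters left out ...]
30 41 50 50 51 30 32  3  1  2 11 11  8  1  0]
 [13  0 -2 -1  1 19 24 22 12 13 33 35 29 31 31  4  2  2  0  3  2 13  1]
 [11  1  1  0  1  1 -1 12 11 12 32 31 32 29 32 -1  9  1  0  1  2 12  9]
 [ 3  2  7 12  0  2  3  3  8  3 26 32 30 31 31  1 12  8  1  3  2  2  3]
 [-1 -1 -1 16  0  0  3  3  2  2  0 21 27 24  1 -3  6  7  4 11  5  3  3]
 [-1  2  2  0  0 10 14  2  0  3  3 11  1  4  7  4  3  0  0  8  7 10  0]
 [ 9 12  1 -1  1  2 11  4  5  5  6  2 -2  1 10 10  1  3  5 -2  1  3 11]
 [ 5 13  5  6  8  4  2 -1  7 11  8  1 -2  0 10  2  1 11  0  2 40 45 44]]
lid 1578 [516.31278288  34.57326447  60.05343094] [644.36811893 230.14587993 158.66778938]
444 [[566.  44. 131.]
 [587. 137. 143.]
 [601. 228. 157.]]
```

View pics/crop1.png

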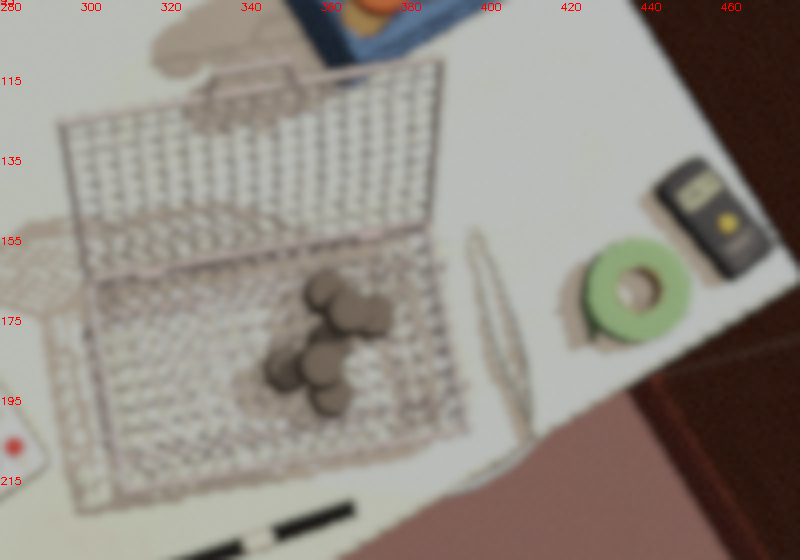

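The crop confirms the large basket. The heap has tops at crop (348,311) and (325,363), and floor stoppers at (326,291), (375,317), (325,340), (287,370) and (330,398). Next I'll convert these to positions.

```bash
cat >> h.py <<'E'
ci=camera_info("top"); K=np.array(ci["intrinsics"]); T=np.array(ci["world_from_camera"])
def ray(u,v,z):
    d=T[:3,:3]@np.array([(u-K[0,2])/K[0,0],(v-K[1,2])/K[1,1],1]); return (T[:3,3]+d*(z-T[2,3])/d[2])[:2]
E
python3 - <<'E'
from h import *
c=lambda a,b:(280+(a-1.5)/4,95+(b-1.5)/4)
R={k:ray(*c(*v),42) for k,v in dict(fl=(115,502),fr=(467,432),hl=(92,278),hr=(432,230)).items()}
for k in R: print(k,R[k].round(1))
print("len",np.linalg.norm(R['fl']-R['fr']),np.linalg.norm(R['hl']-R['hr']),np.linalg.norm(R['fl']-R['hl']),np.linalg.norm(R['fr']-R['hr']))
D=np.load("pics/top.npz"); im,P=D["im"],D["P"]; z=P[...,2]
reg=np.zeros(z.shape,bool); reg[160:202,344:382]=1
n,l,s,cc=cv2.connectedComponentsWithStats((reg&(z>42)&(z<60)).astype(np.uint8))
for i in range(1,n):
    if s[i,4]>8: print("top",cc[i],s[i,4],ray(*cc[i],50))
o=np.array([467.7,118.2]);a=np.radians(9.2)
Rm=np.array([[np.cos(a),-np.sin(a)],[np.sin(a),np.cos(a)]])
for k,v,h in [('A',(326,291),30),('C',(375,317),30),('D',(325,337),30),('E',(285,370),30),('G',(330,398),30),('B',(348,311),50),('F',(325,363),50)]:
    p=ray(*c(*v),h); print(k,p.round(1),"basket",((p-o)@Rm).round(1))
for n,cn in(("top",[(0,0)]),):
  # wall extents along basket axes
  reg=np.zeros(z.shape,bool); reg[150:228,280:412]=1
  q=(P[reg&(z>36)&(z<47)][:,:2]-o)@Rm
  print(len(q)); print("x hist",np.histogram(q[:,0],np.arange(-72,74,4))); print(np.histogram(q[:,1],np.arange(-112,114,4)))
# lid & obstacles behind
q=P[95:170,285:400].reshape(-1,3);q=q[(q[:,2]>60)]
b=np.c_[(q[:,:2]-o)@Rm,q[:,2]]; b=b[(b[:,0]<125)&(abs(b[:,1])<96)]
print("lid plane fit x=a+bz",np.polyfit(b[:,2]-45,b[:,0],1),"zmax",np.percentile(b[:,2],[95,98,99.5]))
E
```

```text
fl [389.7 204.6]
fr [424.5  15.1]
hl [510.4 215.5]
hr [534.4  30.9]
len 192.73169111884508 186.16131898557575 121.1568921933401 111.01971959674115
top [366.46601942 172.2815534 ] 103 [489.96843172  79.04350337]
top [359.48 185.85] 100 [461.01374948  94.67820437]
A [503.5  87.7] basket [ 30.4 -35.9]
C [488.8  61.1] basket [ 11.7 -59.7]
D [478.1  88.8] basket [  5.6 -30.7]
E [460.3 111.1] basket [-8.4 -5.9]
G [444.7  86.8] basket [-27.7 -27.3]
B [489.8  78.7] basket [ 15.5 -42.5]
F [462.   91.7] basket [ -9.9 -25.3]
567
x hist (array([  0,   0,   3, 161,  42,   9,   9,   7,   9,  15,   9,  10,  10,
        13,  10,  10,  10,  11,  10,  12,  10,  10,  11,  12,  10,   8,
        15,   7,  10,   8,  11,  54,  40,   1,   0,   0]), array([-72, -68, -64, -60, -56, -52, -48, -44, -40, -36, -32, -28, -24,
       -20, -16, -12,  -8,  -4,   0,   4,   8,  12,  16,  20,  24,  28,
        32,  36,  40,  44,  48,  52,  56,  60,  64,  68,  72]))
(array([ 0,  0,  1, 15, 98, 14,  7,  5,  9,  5,  5,  5,  6,  5,  7,  7,  4,
       10, 12, 12, 13,  9,  6,  8, 14,  9,  7,  5,  7,  6,  6,  5,  6,  7,
        4,  8,  7,  8,  5,  8,  6,  5,  5,  4,  7,  5,  6,  6,  5,  6, 47,
       83,  6,  1,  0,  0]), array([-112, -108, -104, -100,  -96,  -92,  -88,  -84,  -80,  -76,  -72,
        -68,  -64,  -60,  -56,  -52,  -48,  -44,  -40,  -36,  -32,  -28,
        -24,  -20,  -16,  -12,   -8,   -4,    0,    4,    8,   12,   16,
         20,   24,   28,   32,   36,   40,   44,   48,   52,   56,   60,
         64,   68,   72,   76,   80,   84,   88,   92,   96,  100,  104,
        108,  112]))
lid plane fit x=a+bz [ 0.63406402 57.89532685] zmax [144.77258961 146.03259711 150.17424542]
```

```bash
python3 -m handwheel '.6 -.78 0 .4 .5;.6 -.78 0 .4 .5;.6 -.78 0 .4 .5;.6 -.78 0 .4 .5;.6 -.78 0 .4 .5;.6 -.78 0 .4 .5;.6 -.78 0 .4 .5;.6 -.78 0 .4 .5;.6 -.78 0 .4 .5;.6 -.78 0 .4 .5;.6 -.78 0 .4 .5;.6 -.78 0 .4 .5' 10; python3 -m handwheel '0 0 0 0 .5;0 0 0 0 .5'
```

```text
clock: 1.1
eef_pos: [430.5, 155.1, 177.7]
eef_rot: [3.142, -0.0, -2.982]
wrist_force: [0.7, 0.8, 0.4]
finger_gap: 46.6
finger_force: 0.0
clock: 1.27
eef_pos: [430.3, 155.6, 177.3]
eef_rot: [-3.141, -0.001, -2.987]
wrist_force: [-1.0, 1.1, 0.5]
finger_gap: 46.9
finger_force: 0.0
```

```bash
python3 -m handwheel '.5 -.64 0 0 .5;.5 -.64 0 0 .5;.49 -.63 -.3 0 .5;0 0 -.65 0 .5;0 0 -.65 0 .5;0 0 -.65 0 .5;0 0 -.65 0 .5;0 0 -.4 0 .5;0 0 -.2 0 .5;0 0 -.05 0 .5;0 0 0 0 .9;0 0 0 0 .9' 10; python3 -m handwheel '0 0 0 0 .9;0 0 0 0 .9;0 0 .3 0 .9;0 0 .3 0 .9'
```

```text
clock: 2.27
eef_pos: [489.9, 81.1, 36.8]
eef_rot: [-3.142, 0.001, -2.983]
wrist_force: [-0.3, 0.1, 0.4]
finger_gap: 37.1
finger_force: 0.0
clock: 2.6
eef_pos: [489.3, 80.6, 60.2]
eef_rot: [3.142, -0.0, -2.984]
wrist_force: [-0.3, 0.6, -0.2]
finger_gap: 11.0
finger_force: 0.0
```

```bash
python3 -m handwheel '0 0 .4 0 .5;-.8 0 .4 0 .5;-.8 0 0 0 .5;-.8 0 0 0 .5'; cat >> h.py <<'E'
O=np.array([467.5,117.5]);ang=np.radians(9.2)
RM=np.array([[np.cos(ang),-np.sin(ang)],[np.sin(ang),np.cos(ang)]])
def look(fn=None):
    im,d,P=cloud("top"); z=P[...,2]
    b=(P[...,:2]-O)@RM
    inb=(abs(b[...,0])<54)&(abs(b[...,1])<89)
    dark=inb&(im.max(-1)<130)
    for lo,hi,h in((42,60,50),(19,40,30)):
        n,l,s,cc=cv2.connectedComponentsWithStats((inb&(im.max(-1)<150)&(z>lo)&(z<hi)).astype(np.uint8),connectivity=4)
        for i in range(1,n):
            if s[i,4]>25: p=ray(*cc[i],h); print(h,s[i,2:].tolist(),"world",p.round(1),"basket",((p-O)@RM).round(1))
    if fn:
        c=cv2.resize(im[95:235,280:480],None,fx=4,fy=4,interpolation=cv2.INTER_CUBIC); cv2.imwrite(fn,c[...,::-1])
    return im,P
E
python3 -c "
from h import *
look('pics/c2.png')"
```

```text
clock: 2.93
eef_pos: [392.7, 80.5, 92.6]
eef_rot: [-3.141, 0.002, -2.984]
wrist_force: [-0.7, 0.4, -0.3]
finger_gap: 34.5
finger_force: 0.0
50 [12, 12, 102] world [490.2  79.1] basket [ 16.2 -41.5]
50 [12, 10, 85] world [462.6  95.1] basket [ -8.4 -21.3]
30 [13, 23, 136] world [492.8  88.4] basket [ 20.4 -32.8]
30 [9, 12, 64] world [489.6  59.6] basket [ 12.5 -60.7]
30 [9, 11, 84] world [460.5 112.8] basket [-7.6 -3.5]
```

View pics/c2.png

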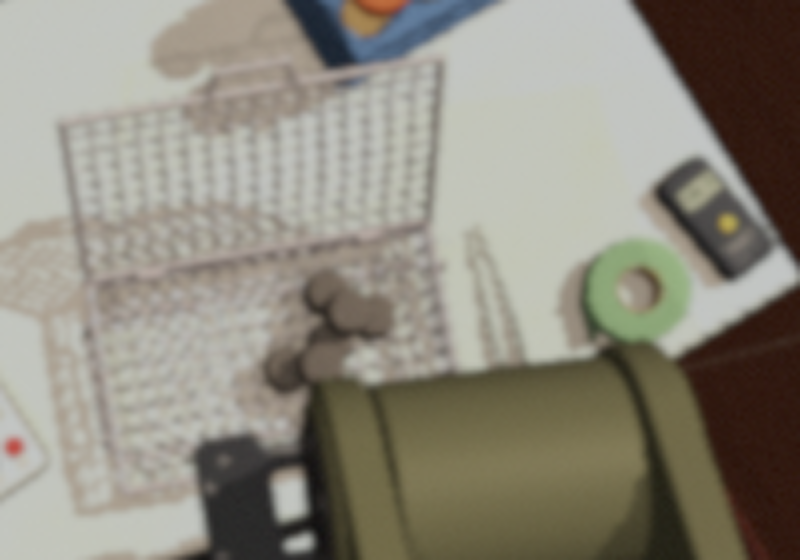

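The heap hasn't moved: B is still at crop (348,311). The fingers simply hadn't finished closing before the lift. I'll retry with longer closing.

```bash
python3 -m handwheel '.81 0 0 0 .55;.81 -.03 0 0 .55;.81 0 0 0 .55;0 0 -.7 0 .55;0 0 -.54 0 .55;0 0 -.2 0 .55;0 0 0 0 1;0 0 0 0 1;0 0 0 0 1;0 0 0 0 1;0 0 0 0 1;0 0 0 0 1' 10; python3 -m handwheel '0 0 .5 0 1;0 0 .5 0 1'
```

```text
clock: 3.98
eef_pos: [490.9, 79.4, 34.8]
eef_rot: [-3.141, 0.001, -2.983]
wrist_force: [-0.2, 0.2, 0.5]
finger_gap: 5.9
finger_force: 0.0
clock: 4.15
eef_pos: [490.0, 79.3, 74.3]
eef_rot: [3.141, -0.002, -2.984]
wrist_force: [-0.5, -0.1, -0.3]
finger_gap: 0.7
finger_force: 0.0
```

```bash
python3 -m handwheel '-.8 .7 0 0 .5;-.8 .7 .2 0 .5;-.8 .7 .2 0 .5;-.4 .7 0 0 .5'; python3 -c "
from h import *
look('pics/c3.png')"
```

```text
clock: 4.48
eef_pos: [379.6, 189.6, 90.9]
eef_rot: [3.141, 0.001, -2.984]
wrist_force: [0.5, 0.3, -0.6]
finger_gap: 24.1
finger_force: 0.0
50 [12, 12, 102] world [490.1  79. ] basket [ 16.2 -41.7]
50 [12, 11, 99] world [461.1  94.8] basket [-10.  -21.4]
30 [12, 23, 132] world [493.   88.8] basket [ 20.6 -32.5]
30 [11, 12, 68] world [489.3  60.1] basket [ 12.3 -60.2]
30 [11, 8, 58] world [446.8  85.1] basket [-25.6 -28.7]
```

View pics/c3.png

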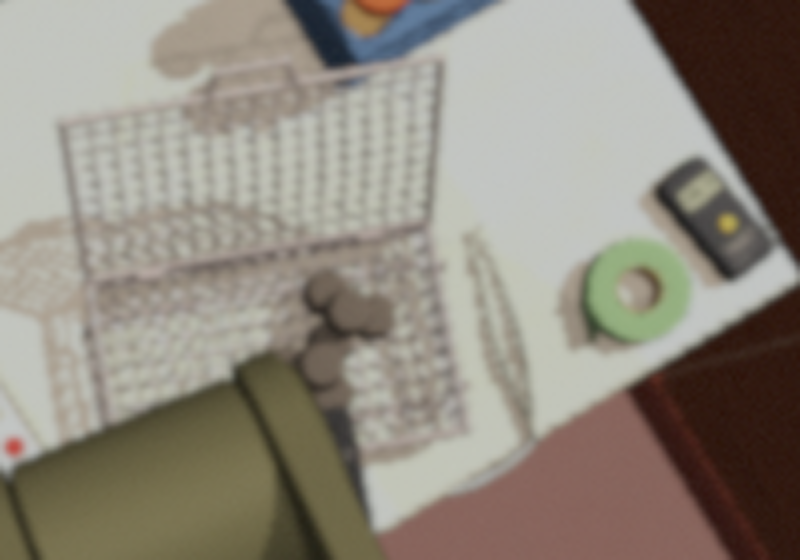

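The stoppers still haven't moved: top stoppers at crop (348,311) and (325,363). I'll go back to the grasp pose and check it with the side camera before closing.

```bash
python3 -m handwheel '.6 -.6 0 0 .5;.6 -.6 0 0 .5;.6 -.6 0 0 .5;.6 -.6 0 0 .5;.36 -.36 0 0 .5;0 0 -.6 0 .5;0 0 -.6 0 .5;0 0 -.2 0 .5'; python3 -c "
from h import *
im,d,P=cloud('side'); np.savez('pics/s4',im=im,P=P)
c=cv2.resize(im[120:270,220:420],None,fx=4,fy=4,interpolation=cv2.INTER_CUBIC); cv2.imwrite('pics/s4.png',c[...,::-1])
im,P=look(); print(read_state()['eef_pos'])
"
```

```text
clock: 5.2
eef_pos: [490.8, 77.8, 31.0]
eef_rot: [3.141, -0.003, -2.984]
wrist_force: [0.1, -0.7, -0.4]
finger_gap: 47.2
finger_force: 0.0
30 [10, 9, 65] world [458.4 112.8] basket [-9.8 -3.2]
[491.23736689  78.31199434  32.66823439]
```

View pics/s4.png

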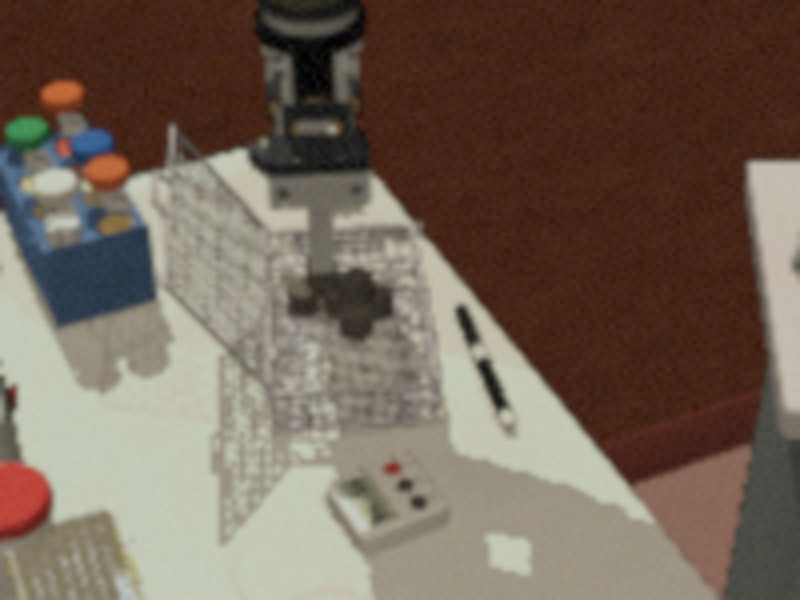

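The fingers straddle stopper B, with the near finger at crop (320,250). I'll close stepwise and watch the gap.

```bash
python3 -m handwheel '0 0 .02 0 .7;0 0 0 0 .7' 20;  python3 -m handwheel '0 0 0 0 .75;0 0 0 0 .75'; python3 -m handwheel '0 0 0 0 .8;0 0 0 0 .8';python3 -c "
from h import *
im,d,P=cloud('side')
c=cv2.resize(im[160:210,270:330],None,fx=10,fy=10,interpolation=cv2.INTER_CUBIC); cv2.imwrite('pics/s5.png',c[...,::-1])"
```

```text
clock: 5.47
eef_pos: [492.8, 78.6, 35.9]
eef_rot: [-3.141, 0.002, -2.983]
wrist_force: [0.8, -0.0, 1.0]
finger_gap: 36.9
finger_force: 0.0
clock: 5.63
eef_pos: [492.5, 78.6, 35.3]
eef_rot: [-3.141, 0.002, -2.983]
wrist_force: [-0.7, -0.5, 1.0]
finger_gap: 25.1
finger_force: 0.0
clock: 5.8
eef_pos: [492.1, 78.4, 34.7]
eef_rot: [-3.142, 0.001, -2.983]
wrist_force: [0.6, -0.1, 1.0]
finger_gap: 19.3
finger_force: 0.0
```

View pics/s5.png

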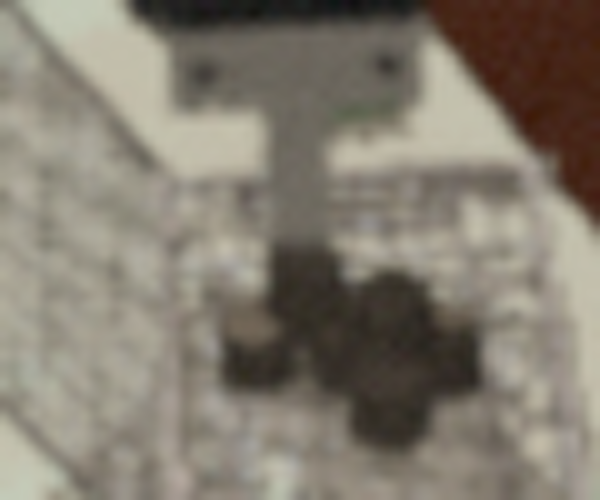

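```bash
python3 -c "
from h import *
im,d,P=cloud('side')
for v in range(164,206,2): print(v,P[v,300].round(0),im[v,300],'|',P[v,294].round(0),im[v,294],'|',P[v,308].round(0),im[v,308])
print(read_state()['eef_pos'],read_state()['finger_gap'])
"
```

```text
164 [477. 165. 186.] [112 106  96] | [492. 168. 188.] [109 102  93] | [456. 159. 183.] [103  97  89]
166 [478. 156. 174.] [110 105  94] | [494. 160. 175.] [110 105  95] | [457. 155. 174.] [66 63 60]
168 [478. 159. 170.] [107 102  92] | [494. 161. 170.] [109 104  95] | [457. 156. 169.] [98 95 86]
170 [478. 159. 163.] [107 103  93] | [494. 159. 162.] [124 119 106] | [457. 157. 162.] [96 98 80]
172 [487. 100. 114.] [109 104  95] | [529. -56.  -0.] [191 187 168] | [482. -57.   1.] [129 123 107]
174 [487. 103. 109.] [112 107  97] | [528. -42.   1.] [194 189 170] | [481. -46.   1.] [189 183 164]
176 [487. 102. 101.] [110 105  95] | [526. -32.   0.] [184 178 159] | [480. -37.  -0.] [170 164 148]
178 [488.  98.  91.] [108 103  94] | [516.  34.  42.] [117 110 102] | [479. -27.  -1.] [122 117 106]
180 [488. 101.  86.] [111 107  96] | [517.  27.  29.] [113 105  97] | [477.  -8.   5.] [127 117 108]
182 [488. 102.  80.] [112 107  98] | [517.  33.  26.] [137 131 116] | [474.  24.  22.] [121 115 109]
184 [488. 102.  72.] [85 81 72] | [517.  31.  16.] [165 159 143] | [476.   7.   0.] [160 154 142]
1
[... 307 characters left out ...]
1 48 41] | [510.  84.  27.] [115 103  89] | [465. 102.  43.] [53 47 39]
194 [494.  72.  10.] [64 57 48] | [509.  93.  26.] [85 75 63] | [465. 108.  41.] [52 46 38]
196 [491.  90.  17.] [76 69 61] | [508. 100.  24.] [51 45 38] | [nan nan nan] [60 54 45]
198 [493.  77.  -2.] [104  98  86] | [509.  97.  14.] [68 64 56] | [464. 114.  31.] [66 60 53]
200 [493.  84.  -3.] [119 110  98] | [509. 100.   9.] [135 128 119] | [464. 121.  29.] [59 54 45]
202 [489. 109.   9.] [152 143 133] | [510.  94.  -5.] [145 138 132] | [464. 121.  21.] [54 46 39]
204 [490. 105.  -2.] [146 138 126] | [508. 111.   2.] [156 153 148] | [464. 121.  14.] [69 62 54]
[492.07419669  78.36913415  34.50459591] 19.09231196211026
```

The side depth shows the visible finger ends near z≈70, while the reported TCP is at z=34.5. I'll check that mismatch before trusting z.

The fingers end about 32 mm above the reported TCP height, and closing on nothing at z=35 agrees with that. From here I'll use tip z = reported z + 32, and approach by force.

```bash
python3 -m handwheel '-.04 0 -.6 0 .5;0 0 -.6 0 .5;0 0 -.4 0 .5;0 0 -.15 0 .5' 10;  python3 -m handwheel '0 0 0 0 .8;0 0 0 0 .8;0 0 0 0 .8;0 0 0 0 .8'
```

```text
clock: 6.53
eef_pos: [488.9, 78.1, 1.8]
eef_rot: [-3.142, -0.004, -2.983]
wrist_force: [-12.6, -4.8, 55.6]
finger_gap: 47.2
finger_force: 28.0
clock: 6.87
eef_pos: [490.4, 78.4, 4.4]
eef_rot: [3.142, 0.0, -2.983]
wrist_force: [0.5, 0.3, 1.1]
finger_gap: 25.4
finger_force: 9.9
```

```bash
python3 -m handwheel '0 0 .4 0 .85;0 0 .4 0 .85;0 .6 0 0 .85;0 .7 0 0 .85;0 .7 0 0 .85;0 .59 0 0 .85;0 0 -.4 0 .85;0 0 -.4 0 .85;0 0 -.3 0 .85;0 0 -.12 0 .85;0 0 0 0 .85' 15;  python3 -m handwheel '0 0 -.03 0 .85'
```

```text
clock: 7.78
eef_pos: [489.9, 181.6, -13.4]
eef_rot: [-3.141, -0.002, -2.984]
wrist_force: [-0.9, -0.0, 0.2]
finger_gap: 25.1
finger_force: 14.9
clock: 7.87
eef_pos: [490.8, 181.8, -13.2]
eef_rot: [3.142, 0.0, -2.984]
wrist_force: [0.3, -0.6, -0.7]
finger_gap: 25.0
finger_force: 14.9
```

```bash
python3 -m handwheel '0 0 -.06 0 .85;0 0 0 0 .85'; python3 -m handwheel '0 0 0 0 .6;0 0 0 0 .6;0 0 .6 0 .6;0 0 .6 0 .6;0 0 .4 0 .6;-.24 -.72 0 0 .6;-.24 -.72 0 0 .55;-.25 -.73 0 0 .55;0 0 -.55 0 .55;0 0 -.4 0 .55;0 0 -.15 0 .55;0 0 0 0 .55' 15
```

```text
clock: 8.03
eef_pos: [490.9, 181.9, -15.6]
eef_rot: [3.141, 0.001, -2.984]
wrist_force: [-0.3, -0.4, 0.4]
finger_gap: 24.9
finger_force: 14.9
clock: 9.03
eef_pos: [460.8, 95.1, 3.3]
eef_rot: [3.142, -0.001, -2.984]
wrist_force: [0.5, -1.1, -0.8]
finger_gap: 42.2
finger_force: 0.0
```

```bash
python3 -c "
from h import *
print(read_state()['eef_pos'])
look()"
```

```text
[460.81827624  95.12387345   3.32353567]
30 [8, 11, 50] world [490.4 189.5] basket [34.1 67.4]
```

```bash
python3 -m handwheel '0 0 0 0 .85;0 0 0 0 .85;0 0 0 0 .85;0 0 0 0 .85' 15; python3 -m handwheel '0 0 .5 0 .85;0 0 .3 0 .85;-.29 .63 0 0 .85;-.3 .64 0 0 .85;-.3 .64 0 0 .85;0 0 -.5 0 .85;0 0 -.5 0 .85;0 0 -.25 0 .85;0 0 -.05 0 .85;0 0 0 0 .85'
```

```text
clock: 9.42
eef_pos: [461.6, 95.4, 4.5]
eef_rot: [3.142, 0.001, -2.983]
wrist_force: [-0.4, 1.2, 3.6]
finger_gap: 25.5
finger_force: 15.1
clock: 10.25
eef_pos: [425.5, 171.3, -16.1]
eef_rot: [-3.141, -0.001, -2.984]
wrist_force: [0.5, 0.6, -0.1]
finger_gap: 25.5
finger_force: 15.0
```

```bash
python3 -m handwheel '0 0 -.03 0 .6;0 0 0 0 .6;0 0 0 0 .6;0 0 .6 0 .6;0 0 .7 0 .6;-.6 .7 .4 0 .6;-.6 .7 0 0 .6;-.3 .9 0 0 .6;0 .9 0 0 .6'; python3 -c "
from h import *
im,P=look('pics/c6.png'); z=P[...,2]
print(np.round(z[160:206:2,340:382:2]).astype(int))"
```

```text
clock: 11.0
eef_pos: [364.0, 300.8, 52.0]
eef_rot: [3.141, 0.001, -2.984]
wrist_force: [-0.0, -0.7, 0.2]
finger_gap: 37.5
finger_force: 0.0
30 [11, 12, 102] world [503.1  88. ] basket [ 30.4 -34.8]
30 [12, 11, 103] world [490.8  64.2] basket [ 14.5 -56.3]
30 [11, 11, 98] world [490.  184.4] basket [32.9 62.4]
30 [12, 12, 102] world [475.3  87.2] basket [  2.9 -31.1]
30 [12, 11, 102] world [460.8 111.5] basket [-7.6 -4.9]
30 [11, 11, 98] world [447.1  87.2] basket [-25.  -26.7]
30 [12, 11, 97] world [425.2 174.1] basket [-32.7  62.6]
[[                  10                   11                   11
                     0                   12                    0
                     3                    4                   -1
                     9                    0                    0
                    -1                    2                   11
                    10                    0                   11
                     3                    2                    0]
 [                   0                   -1                   -1
                     1                  
[... 9288 characters left out ...]
        0                   12                   11
                     0                   -2                    1
                    -1                    2                    4]
 [                   9                    7                    5
                     5                    2                    3
                     5                    8                   12
                    11                    1                    2
                     1                   10                   -3
                     0                   14                    0
                    -2                   40                   42]]<string>:4: RuntimeWarning: invalid value encountered in cast
```

View pics/c6.png

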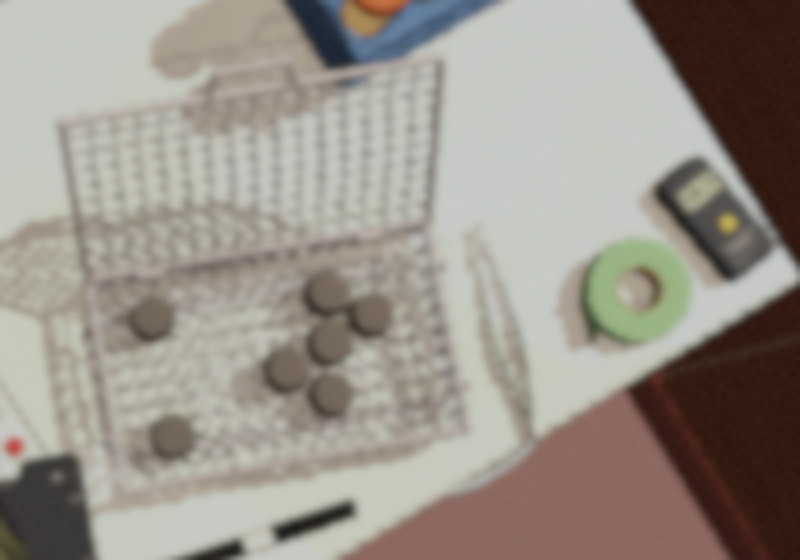

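View: two stoppers placed at crop (152,318) and (172,437). The cluster of five is at (326,290), (370,313), (330,342), (287,370) and (330,395). A is next, at (326,290).

```bash
python3 -m handwheel '.5 -.76 0 .35 .64;.51 -.76 0 .35 .64;.51 -.77 0 .35 .64;.51 -.77 0 .35 .64;.51 -.77 0 .35 .64;.51 -.76 0 .35 .64;.5 -.76 0 .3 .64;0 0 0 0 .64' 12; python3 -m handwheel '0 0 -.6 0 .64;0 0 -.45 0 .64;0 0 -.2 0 .64;0 0 -.2 0 .64;0 0 -.1 0 .64'
```

```text
clock: 11.72
eef_pos: [510.5, 81.0, 51.5]
eef_rot: [-3.14, 0.002, -2.777]
wrist_force: [0.6, 0.4, -0.3]
finger_gap: 33.7
finger_force: 0.0
clock: 12.13
eef_pos: [507.6, 85.7, -11.5]
eef_rot: [3.142, -0.0, -2.774]
wrist_force: [0.2, -0.1, 0.4]
finger_gap: 33.7
finger_force: 0.0
```

```bash
python3 -m handwheel '0 0 0 0 .85;0 0 0 0 .85;0 0 .2 0 .85;-.06 .45 .1 0 .85;-.07 .48 0 0 .85;0 0 -.2 0 .85;0 0 -.15 0 .85;0 0 0 0 .85' 12
```

```text
clock: 12.8
eef_pos: [502.5, 122.5, -13.6]
eef_rot: [3.142, 0.0, -2.774]
wrist_force: [-0.3, -0.6, -0.4]
finger_gap: 25.1
finger_force: 11.9
```

```bash
python3 -m handwheel '0 0 0 0 .65;0 0 0 0 .64;0 0 .5 0 .64;0 0 .5 -.8 .64;0 0 .5 -.8 .64;-.05 -.3 0 -.8 .64;-.05 -.3 0 -.8 .64;-.05 -.3 0 -.8 .64;-.06 -.3 0 -.8 .64;0 -.32 0 -.8 .64;0 0 0 -.8 .64;0 0 0 0 .64' 12; python3 -m handwheel '0 0 -.6 0 .64;0 0 -.3 0 .64;0 0 -.2 0 .64'
```

```text
clock: 13.8
eef_pos: [494.0, 61.0, 46.8]
eef_rot: [-3.141, 0.0, 2.946]
wrist_force: [-0.4, 0.6, -0.2]
finger_gap: 33.9
finger_force: 0.0
clock: 14.05
eef_pos: [493.4, 61.9, 1.5]
eef_rot: [-3.141, -0.001, 2.953]
wrist_force: [-0.7, -0.6, 1.3]
finger_gap: 33.6
finger_force: 0.9
```

```bash
python3 -m handwheel '0 0 -.1 0 .64'; python3 -m handwheel '0 0 -.1 0 .64'; python3 -m handwheel '0 0 0 0 .64'
```

```text
clock: 14.13
eef_pos: [493.7, 62.0, -2.1]
eef_rot: [-3.141, -0.001, 2.952]
wrist_force: [-0.1, 0.1, 0.3]
finger_gap: 34.3
finger_force: 0.0
clock: 14.22
eef_pos: [494.2, 62.0, -5.3]
eef_rot: [3.142, 0.0, 2.952]
wrist_force: [-0.2, -0.3, -0.6]
finger_gap: 34.0
finger_force: 0.0
clock: 14.3
eef_pos: [493.9, 62.0, -5.5]
eef_rot: [-3.141, -0.0, 2.951]
wrist_force: [-0.1, 0.2, -1.1]
finger_gap: 33.9
finger_force: 0.0
```

```bash
python3 -m handwheel '0 0 -.15 0 .64;0 0 0 0 .85;0 0 0 0 .85;0 0 .3 0 .85;.1 .02 .1 .8 .85;.11 .02 0 .8 .85;.11 .02 0 .8 .85;.12 .02 0 .8 .85;0 0 0 .8 .85;0 0 -.2 0 .85;0 0 -.2 0 .85;0 0 -.05 0 .85' 12;  python3 -m handwheel '0 0 -.03 0 .85'
```

```text
clock: 15.3
eef_pos: [511.6, 65.2, -14.0]
eef_rot: [-3.142, 0.0, -2.986]
wrist_force: [-2.6, -0.9, 14.3]
finger_gap: 24.8
finger_force: 12.6
clock: 15.38
eef_pos: [511.8, 65.2, -14.5]
eef_rot: [-3.142, 0.0, -2.986]
wrist_force: [-2.8, 0.3, 14.4]
finger_gap: 25.2
finger_force: 12.6
```

```bash
python3 -m handwheel '0 0 .05 0 .68;0 0 0 0 .68;0 0 .5 0 .68;0 0 .5 0 .64;0 0 .5 0 .64;-.55 .16 0 .8 .64;-.55 .16 0 .8 .64;-.57 .16 0 .8 .64;0 0 -.5 0 .64;0 0 -.4 0 .64;0 0 -.1 0 .64' 12; python3 -m handwheel '0 0 -.2 0 .64;0 0 0 0 .64'
```

```text
clock: 16.3
eef_pos: [443.4, 84.3, 5.6]
eef_rot: [3.141, -0.003, -2.775]
wrist_force: [-0.1, 0.8, 0.0]
finger_gap: 34.0
finger_force: 0.0
clock: 16.47
eef_pos: [444.4, 84.2, -1.4]
eef_rot: [3.141, -0.002, -2.775]
wrist_force: [-0.2, 0.3, -0.9]
finger_gap: 33.6
finger_force: 0.0
```

```bash
python3 -m handwheel '0 0 -.15 0 .64;0 0 -.1 0 .64;0 0 0 0 .85;0 0 0 0 .85;0 0 .3 0 .85;-.03 -.38 .1 0 .85;-.03 -.38 0 0 .85;0 0 -.2 0 .85;0 0 -.15 0 .85;0 0 -.05 0 .85;0 0 0 0 .85' 12;  python3 -m handwheel '0 0 -.05 0 .85'
```

```text
clock: 17.38
eef_pos: [442.2, 54.4, -11.1]
eef_rot: [3.141, -0.001, -2.774]
wrist_force: [-0.4, -0.2, -0.5]
finger_gap: 24.7
finger_force: 11.9
clock: 17.47
eef_pos: [442.7, 54.6, -12.3]
eef_rot: [3.142, 0.0, -2.774]
wrist_force: [-2.6, 0.6, 15.3]
finger_gap: 24.7
finger_force: 12.7
```

```bash
python3 -m handwheel '0 0 .05 0 .68;0 0 0 0 .68;0 0 .5 0 .68;0 0 .5 0 .64;0 0 .5 -1 .64;.1 .35 0 -1 .64;.1 .35 0 -1 .64;.1 .35 0 -1 .64;.11 .34 0 -1 .64;0 0 0 -1 .64;0 0 0 -1 .64;0 0 0 -1 .64' 12; python3 -m handwheel '0 0 -.5 0 .64;0 0 -.4 0 .64;0 0 -.25 0 .64;0 0 0 0 .64'
```

```text
clock: 18.47
eef_pos: [458.6, 110.1, 49.2]
eef_rot: [-3.141, -0.001, 2.807]
wrist_force: [0.2, -0.2, 0.2]
finger_gap: 33.6
finger_force: 0.0
clock: 18.8
eef_pos: [457.6, 109.6, 1.7]
eef_rot: [-3.14, -0.003, 2.811]
wrist_force: [0.0, -0.2, -1.1]
finger_gap: 34.0
finger_force: 0.0
```

```bash
python3 -m handwheel '0 0 -.2 0 .64;0 0 -.12 0 .64;0 0 0 0 .85;0 0 0 0 .85;0 0 .25 0 .85;-.3 .04 .05 0 .85;-.33 .04 0 0 .85;0 0 -.15 0 .85;0 0 -.15 0 .85;0 0 -.03 0 .85;0 0 0 0 .85' 12;  python3 -m handwheel '0 0 0 0 .65;0 0 0 0 .65;0 0 .5 0 .65;0 0 .7 0 .65;0 0 .7 .8 .65;-.6 .6 0 .8 .65;-.4 .9 0 .8 .65;0 .9 0 .8 .7;0 .9 0 .8 .8;0 .5 0 .8 .9;0 0 0 .8 1'; python3 -c "
from h import *
look('pics/c7.png')
b=(cloud('top')[2]-np.r_[O,0]); q=np.c_[b[...,:2].reshape(-1,2)@RM,b[...,2].ravel()]
q=q[(q[:,2]>60)&(q[:,0]<125)&(q[:,0]>60)&(abs(q[:,1])<85)]; print(np.polyfit(q[:,2]-45,q[:,0],1),np.percentile(q[:,2],[50,90,99]))"
```

```text
clock: 19.72
eef_pos: [434.4, 112.8, -10.4]
eef_rot: [3.141, 0.0, 2.811]
wrist_force: [-0.7, 1.3, 2.6]
finger_gap: 24.3
finger_force: 12.1
clock: 20.63
eef_pos: [393.5, 267.9, 65.5]
eef_rot: [3.141, 0.0, -2.977]
wrist_force: [0.6, -0.3, 0.5]
finger_gap: 11.9
finger_force: 0.0
30 [12, 11, 100] world [508.6  68.6] basket [ 32.7 -54.8]
30 [12, 11, 100] world [497.9 124.2] basket [31.1  1.8]
30 [11, 11, 100] world [489.9 184.6] basket [32.9 62.6]
30 [12, 12, 100] world [472.9  86.6] basket [  0.4 -31.4]
30 [12, 11, 102] world [443.1  59. ] basket [-33.4 -53.8]
30 [12, 11, 101] world [436.5 114.5] basket [-31.1   2. ]
30 [7, 11, 62] world [425.2 170.5] basket [-33.3  59.1]
[ 0.62881693 58.72327787] [110.83825466 143.73830784 147.65738903]
```

View pics/c7.png

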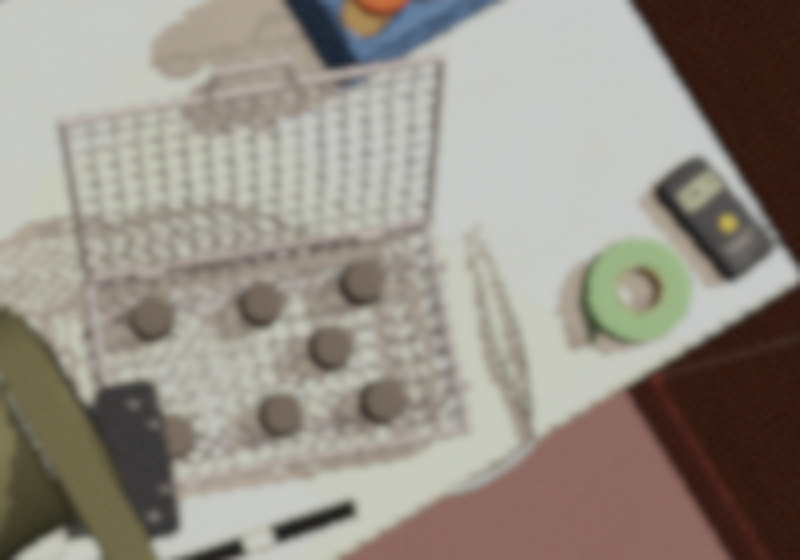

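All seven stand apart. Six are plainly visible, and the seventh at crop (178,437) is partly behind the gripper. Before going behind the lid, I'll check what stands there.

```bash
python3 -c "
from h import *
P=cloud('top')[2]; b=np.c_[((P[...,:2]-O)@RM).reshape(-1,2),P[...,2].ravel()]
for x in range(80,241,20):
  print(x,[int(np.nanmax(np.r_[-1,b[(b[:,0]>=x)&(b[:,0]<x+20)&(b[:,1]>=y)&(b[:,1]<y+20),2]])) for y in range(-80,101,20)])
"
```

```text
80 [110, 111, 111, 112, 110, 110, 111, 111, 114, 4]
100 [146, 145, 146, 145, 146, 144, 146, 145, 145, 5]
120 [145, 145, 150, 159, 158, 150, 145, 147, 145, 3]
140 [122, 5, 4, 3, 3, 3, 3, 5, 3, 4]
160 [123, 76, 4, 3, 5, 5, 4, 4, 4, 5]
180 [123, 123, 4, 4, 3, 6, 4, 4, 5, 5]
200 [123, 123, 76, 4, 4, 3, 4, 4, 4, 4]
220 [121, 121, 35, 2, 4, 5, 4, 65, 67, 73]
240 [3, 3, 5, 4, 3, 55, 74, 85, 102, 108]
```

```bash
python3 -m handwheel '0 0 .7 0 1;0 0 .7 0 1;0 0 .7 0 1;.2 -.1 .65 0 1;.65 -.28 0 0 1;.65 -.28 0 0 1;.65 -.28 0 0 1;.65 -.28 0 0 1;.65 -.28 0 0 1;.65 -.28 0 0 1;.65 -.28 0 0 1;.66 -.29 0 0 1' 20; python3 -m handwheel '0 0 0 0 1'
```

```text
clock: 21.78
eef_pos: [611.3, 168.9, 175.4]
eef_rot: [-3.142, -0.0, -2.988]
wrist_force: [0.8, 0.0, 0.6]
finger_gap: 0.4
finger_force: 0.0
clock: 21.87
eef_pos: [613.0, 167.2, 174.4]
eef_rot: [-3.141, -0.001, -2.99]
wrist_force: [-1.0, -0.7, -0.3]
finger_gap: 0.3
finger_force: 0.0
```

```bash
python3 -m handwheel '0 .25 -.5 0 1;0 0 -.6 0 1;0 0 -.6 0 1;0 0 -.38 0 1;-.25 -.04 0 0 1;-.25 -.04 0 0 1;-.2 -.03 .05 0 1;-.2 -.03 .1 0 1;-.16 -.03 .1 0 1'; python3 -c "
from h import *
P=cloud('top')[2]; b=np.c_[((P[...,:2]-O)@RM).reshape(-1,2),P[...,2].ravel()]
q=b[(b[:,2]>60)&(b[:,2]<165)&(b[:,0]<125)&(b[:,0]>40)&(b[:,1]<-60)&(b[:,1]>-90)];print(len(q),np.polyfit(q[:,2]-45,q[:,0],1),np.percentile(q,[5,50,95],axis=0).round())"
```

```text
clock: 22.62
eef_pos: [566.9, 173.5, 102.9]
eef_rot: [3.142, 0.0, -2.985]
wrist_force: [0.4, 1.0, -0.2]
finger_gap: 0.4
finger_force: 0.6Traceback (most recent call last):
  File "<string>", line 4, in <module>
    q=b[(b[:,2]>60)&(b[:,2]<165)&(b[:,0]<125)&(b[:,0]>40)&(b[:,1]<-60)&(b[:,1]>-90)];print(len(q),np.polyfit(q[:,2]-45,q[:,0],1),np.percentile(q,[5,50,95],axis=0).round())
                                                                                                  ~~~~~~~~~~^^^^^^^^^^^^^^^^^^^^
    raise TypeError("expected non-empty vector for x")
TypeError: expected non-empty vector for x
```

```bash
cat >> h.py <<'E'
def lid():
    P=cloud('side')[2]; b=np.c_[((P[...,:2]-O)@RM).reshape(-1,2),P[...,2].ravel()]
    q=b[(b[:,2]>40)&(b[:,2]<170)&(b[:,0]<130)&(b[:,0]>-70)&(b[:,1]>60)&(b[:,1]<96)]
    r=np.hypot(q[:,0]-58,q[:,2]-45); q=q[(r>50)&(r<122)]; r=np.hypot(q[:,0]-58,q[:,2]-45)
    print(len(q),"lid angle",np.percentile(np.arctan2(q[:,2]-45,58-q[:,0]),[10,30,50,70,90]).round(2),"r",np.percentile(r,98).round())
    s=read_state(); t=s['eef_pos']; print("tool basket",((t[:2]-O)@RM).round(1),t[2].round(1),s['wrist_force'].round(1))
E
python3 -c "
from h import *
lid()"
```

```text
99 lid angle [-0.05  1.87  1.88  1.89  1.91] r 116.0
tool basket [107.5  39.6] 103.7 [-1.1  0.4 -0.4]
```

```bash
python3 -m handwheel '-.25 -.04 .1 0 1;-.25 -.04 .1 0 1;-.23 -.04 .09 0 1;-.23 -.04 .08 0 1;-.17 -.03 0 0 1;-.17 -.03 0 0 1;-.16 -.03 -.01 0 1;-.16 -.03 -.01 0 1;-.3 -.05 -.12 0 1;-.3 -.05 -.15 0 1'; python3 -c "
from h import *
lid()"
```

```text
clock: 23.55
eef_pos: [478.4, 158.6, 105.6]
eef_rot: [-3.142, 0.001, -2.984]
wrist_force: [0.8, 0.4, 1.1]
finger_gap: 0.6
finger_force: 0.6
114 lid angle [-0.04  1.02  1.04  1.05  1.06] r 117.0
tool basket [15.  38.9] 104.2 [ 0.2  0.4 -1.1]
```

```bash
python3 -m handwheel '-.23 -.04 -.17 0 1;-.23 -.04 -.18 0 1;-.21 -.03 -.25 0 1;-.21 -.03 -.28 0 1;-.15 -.02 -.3 0 1;-.15 -.02 -.3 0 1;-.06 -.01 -.2 0 1;-.04 -.01 -.2 0 1'; python3 -c "
from h import *
lid()"; python3 -m handwheel '0 0 -.1 0 1'; python3 -m handwheel '0 0 -.1 0 1'
```

```text
clock: 24.27
eef_pos: [427.5, 150.8, 29.9]
eef_rot: [-3.142, -0.0, -2.983]
wrist_force: [-0.5, -0.0, 0.3]
finger_gap: 0.6
finger_force: 0.3
122 lid angle [-0.04  0.09  0.1   0.12  0.13] r 116.0
tool basket [-34.9  39.1] 28.7 [-1.   0.2 -1.3]
clock: 24.4
eef_pos: [427.8, 150.8, 26.4]
eef_rot: [-3.142, -0.0, -2.984]
wrist_force: [0.2, 0.6, 1.6]
finger_gap: 0.5
finger_force: 0.3
clock: 24.48
eef_pos: [428.1, 150.8, 22.4]
eef_rot: [3.142, 0.001, -2.984]
wrist_force: [0.1, -0.1, 1.0]
finger_gap: 0.3
finger_force: 0.3
```

```bash
for i in 1; do python3 -m handwheel '0 0 -.05 0 1;0 0 0 0 1'; python3 -m handwheel '0 0 -.05 0 1;0 0 0 0 1';python3 -m handwheel '0 0 -.05 0 1;0 0 0 0 1'; done
```

```text
clock: 24.65
eef_pos: [427.7, 150.7, 20.1]
eef_rot: [-3.142, -0.0, -2.984]
wrist_force: [0.3, 0.3, -0.4]
finger_gap: 0.4
finger_force: 0.0
clock: 24.82
eef_pos: [428.0, 150.8, 19.2]
eef_rot: [3.142, 0.001, -2.983]
wrist_force: [-3.5, -1.7, 10.8]
finger_gap: 0.7
finger_force: 5.6
clock: 24.98
eef_pos: [428.2, 150.9, 18.7]
eef_rot: [3.142, 0.001, -2.983]
wrist_force: [-14.1, -4.3, 36.7]
finger_gap: 0.5
finger_force: 18.9
```

The force climbs steeply (37 N), so the lid is on the rim. I'll retreat and verify.

```bash
python3 -m handwheel '0 0 .2 0 1;0 0 .6 0 1;0 0 .8 0 1;0 0 .8 0 1;-.4 .7 .3 0 1;-.4 .8 0 0 1;-.3 .9 0 0 1;0 .9 0 0 1;0 .9 0 0 1;0 .9 0 0 1;0 0 0 0 1'; python3 -c "
from h import *
lid(); look('pics/c8.png')"
```

```text
clock: 25.9
eef_pos: [383.1, 359.2, 124.3]
eef_rot: [3.141, 0.001, -2.98]
wrist_force: [0.5, -0.0, -0.2]
finger_gap: 0.5
finger_force: 0.0
59 lid angle [-0.05 -0.02  0.    0.01  0.03] r 84.0
tool basket [-45.1 249.8] 124.0 [ 0.4 -0.7 -0.3]
30 [11, 8, 49] world [505.5  67.9] basket [ 29.6 -55. ]
30 [8, 11, 45] world [496.5 127.5] basket [30.3  5.3]
30 [11, 11, 60] world [489.9 184.7] basket [32.9 62.7]
30 [9, 10, 56] world [473.8  89. ] basket [  1.7 -29.1]
30 [8, 5, 28] world [449.   56.6] basket [-28.  -57.2]
30 [8, 9, 47] world [434.8 118.1] basket [-32.2   5.8]
30 [11, 6, 36] world [429.4 175.1] basket [-28.4  62.9]
30 [7, 6, 26] world [419.3 171. ] basket [-39.   60.5]
```

View pics/c8.png

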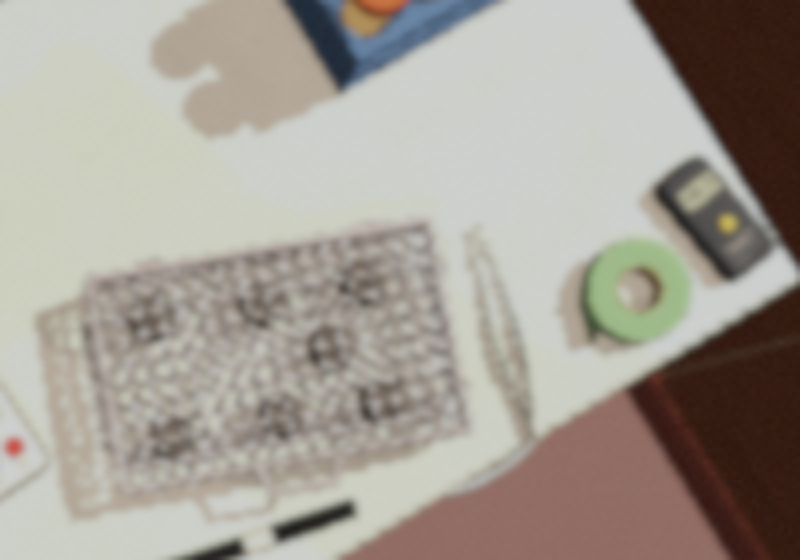

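The lid lies shut on the rim, with its loop at crop (238,500). All seven stoppers show through the mesh where I placed them, and the bystanders haven't moved.

```bash
python3 -c "
from cell import *
print(sign_off())"
```

```text
the job is handed in; nothing more can be done
None
```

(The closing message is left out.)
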